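# Lay a bottle down and clamp it in a sprung shaker

## Robot

A 6-joint arm with a two-finger parallel gripper is mounted at the origin on the work surface. World frame = base frame: x ahead of the robot, y to its left, z up, the work surface at z = 0. Lengths are in mm, angles in rad, forces in N, time in s.
With the tool pointing down it reaches from about 275 to 825 mm from the base axis. Payload 5.2 kg.
Tool frame: the origin (TCP) lies at the very end of the fingers, on their centre line; the grasp point (between the pads) lies 19 mm behind it; z points along the fingers, y is the line along which they close (so a half turn about z gives the same grasp; the last joint's range is limited). The gripper opens to 93 mm and grips with 3 to 60 N. Pads are 15 mm wide; open, the fingers measure 128 mm over their backs; the gripper's body (75 mm by 188 mm) begins 65 mm behind the grasp point.
Start: joints at [1.039, 0.259, 1.535, -0, 1.348, -0.203], TCP at [177.577, 520.549, 218.653] pointing down, gripper open.
Joint ranges: [-3.14, 3.14], [-0.91, 2.08], [0.19, 2.58], [-1.22, 4.36], [0.22, 2.71], [-3.12, 3.12]. Speed limits (rad/s): [2.57, 2.57, 3.14, 3.14, 3.14, 3.14].

## Interface

Orientations are given as [roll, pitch, yaw] about the fixed x, y, z axes, in that order (R = Rz(yaw) Ry(pitch) Rx(roll)).
In Python, from bench import robot gives the robot as it stands. The module is installed in compiled form; this text tells all that it offers. Calls block until the motion is done:
- robot.move_ptp(position, orientation): joint-space move of the TCP to a pose.
- robot.move_linear(position, ori=None, speed=150, f_stop=None): straight line of the TCP; ori=None keeps the orientation; speed is the mean speed in mm/s. With f_stop (N) it stops when the force on the tool has changed by that much, and returns True; else False.
- robot.move_j(angles): joint-space move.
- robot.move_gripper(opening): opening from 0.0 (shut) to 1.0 (fully open); the grip force is fixed at half the most; returns when the fingers have stopped.
- robot.sleep(seconds).
- robot.inverse_kinematics(position, orientation): joint angles nearest the present ones, or None.
- robot.get_image(name): name is "scene" or "top" or "wrist"; returns a dict with "img" (400x640x3 uint8, blue, green, red), "fovy" (degrees; the focal length in pixels is half the picture's height over the tangent of half this angle, whatever the lens; pixels are square), "cx", "cy" (the principal point, pixels), "eye" and "orientation" of the camera in the world. Camera axes: x right, y down, z forward; pixel columns grow to the right and rows downward; lengths in mm; the calibration is good to about 2 mm. The wrist camera is an equidistant fisheye: a pixel r from the principal point sees the ray r / f radians off the axis. A picture is of the moment at which its call begins. There is no depth.
A pose or a line that the arm cannot do raises robot.MotionError and nothing moves.
- robot.hand_in(): hands the job in; it is judged then, once.
Readings, each from a call of its own:
- robot.current_t(): time.
- robot.current_qpos(): joint angles.
- robot.current_joint_vel(): joint speeds.
- robot.current_joint_efforts(): joint torques, N m.
- robot.current_tcp_pos(): TCP position.
- robot.current_eef_rot(): TCP orientation.
- robot.current_contact_force(): force on the tool from outside, world axes, zero at the start.
- robot.current_ft_torque(): the same for the moment, N m.
- robot.current_gripper_width(): opening from 0.0 (shut) to 1.0 (fully open).
- robot.current_finger_force(): force on a finger pad.
Only numpy, scipy, OpenCV 4.12 (cv2) and the standard library are available. Lean on these libraries where they do the work, as an engineer would, in place of code of your own. Each camera call takes 0.05 s, during which the arm holds its last target. There are 200 camera calls.

## Task

Tip the standing square bottle over the low edge of the rubber pad so that it lies on its side on the pad, and let go of it; do not lift it while it stands. Then load it lying flat into the shaker: press the sprung plate back and slip the bottle in between, cap towards the sprung plate, its base fully home against the fixed stop between the two cheeks, and leave it clamped there by the spring. Leave the jar, the cup and the spatula where they are.

Things in the scene. Friction and masses are not known exactly. Their poses are not given: they have to be found in the camera images.
- bottle_center (a point): Centre (half-way up) of the brown square rigid bottle: body 52 x 52 mm and 104 mm tall, white round cap 40 mm across, 130 mm tall overall, 0.2 to 0.33 kg. z runs from base to cap (base 65 mm below this point, cap top 65 mm above); x, y normal to the flat sides. Starts standing on the bench 2 to 8 mm outside the pad's -y edge, within 10 mm of its middle.
- bottle_cap (a point): Centre of the top face of the bottle's cap (130 mm from its base).
- pad: Black rubber pad, fixed, 120 (its x) x 150 (its y) x 12 mm high; origin at centre of underside, z up. Its -y edge, 75 mm from the origin, is the low step over which the bottle is tipped: pushed high towards the pad's +y it falls and lies on the pad, cap to +y, base overhanging the edge by about 12 mm.
- shaker: White bench shaker, fixed, 150 mm (its x) x 280 mm (its y, -120 to +160 mm); steel bed 45 mm above the bench; origin on the bench, z up. The bottle is clamped along its y, between a fixed stop at -y and the sprung plate at +y. Behind the plate is a guide block 36 mm high above the bed, front face at y = 94 mm.
- stop_face (a point): Middle of the top edge of the fixed stop's inner face, 24 mm above the bed, at the shaker's x = 0, y = -85 mm; shaker's axes. The stop is 14 mm thick. Two cheeks as high as the stop guide the bottle's base end: they run 29 mm from this face towards +y, 62 mm apart inside, 10 mm thick.
- seat (a point): Where the bottle's centre is when it lies home: the shaker's x 0, y -20 mm, z 71 mm (26 mm above the bed); shaker's axes.
- press_face (a point): Centre of the sprung plate's front face (the face that looks to the shaker's -y); moves with the plate. Plate 90 mm wide, 1 to 71 mm above the bed (this point 36 mm), 12 mm thick. It is much taller than the fixed stop, so it can be pressed back with the bottle's cap while the bottle is held level above the stop.
- carriage (a joint): How far the sprung plate is pressed back towards the shaker's +y, in m: 0 = closed (face at y = +10 mm, 95 mm from the stop), 0.035 with the bottle clamped, 0.060 = end of travel. The spring always pushes it shut: about 5 N at 0, 10 N at 0.035, 14 N at 0.060.
- jar: White screw-top jar 70 mm across and 70 mm high, a bystander; origin at the centre of its underside.
- cup: White open cup 76 mm across and 100 mm high, a bystander; origin at the centre of its underside.
- spatula: Spatula 200 mm long with black handle lying on the bench, a bystander; origin under its middle, lying along its x.

How it is judged:
By the outcome, as a careful person would: the job done as asked, in the order asked, and still so for the second after the job is handed in, with the robot touching nothing.
It also fails if it takes over 58 s, if anything falls off the work surface, if the arm or the gripper's body presses on something with over 40 N, if the wrist force passes 120 N, or if a joint passes its speed limit or range.

## Working session

There is one attempt and no reset: what is moved stays moved. The work goes in short steps, each a Python script; the robot and the scene stay as the last script left them, time stands still between calls to the robot, and variables do not carry over. Pictures are saved under pics/ and viewed, at most 10 in all, crops included, and the job is handed in when it is done.

```bash
mkdir -p pics; cat > h.py <<'E'
import numpy as np, cv2
from bench import robot
from scipy.spatial.transform import Rotation as R
def save(n,f):
    d=robot.get_image(n); cv2.imwrite('pics/'+f,d['img']); return d
def M(d):
    o=np.array(d['orientation'],float)
    return o if o.shape==(3,3) else R.from_euler('xyz',o).as_matrix()
def ray(d,u,v,fish=False):
    f=200/np.tan(np.radians(d['fovy'])/2)
    x,y=(u-d['cx'])/f,(v-d['cy'])/f
    if fish:
        r=np.hypot(x,y)+1e-12; c=np.array([np.sin(r)*x/r,np.sin(r)*y/r,np.cos(r)])
    else: c=np.array([x,y,1.])
    return M(d)@c
def pt(d,u,v,z,fish=False):
    e=np.array(d['eye'],float); r=ray(d,u,v,fish); return e+r*(z-e[2])/r[2]
def proj(d,p):
    f=200/np.tan(np.radians(d['fovy'])/2); c=M(d).T@(np.array(p,float)-d['eye']); return d['cx']+f*c[0]/c[2],d['cy']+f*c[1]/c[2]
E
python3 - <<'E'
from h import *
import pickle
for n in('scene','top'):
    d=save(n,n+'0.png'); pickle.dump(d,open(n+'.pkl','wb')); print(n,d['fovy'],d['cx'],d['cy'],d['eye'],d['orientation'])
E
```

```text
scene 47.26741101195634 317.4416247417772 199.90949231241513 [1182.00382287 -297.33936783  818.91489696] [-2.45281436 -0.00605228  1.15924738]
top 42.51947060827102 314.6949735596214 206.34601680499304 [ 569.87831294  -23.01484552 1159.35788112] [-3.08357842 -0.03359319 -1.58317582]
```

View pics/top0.png

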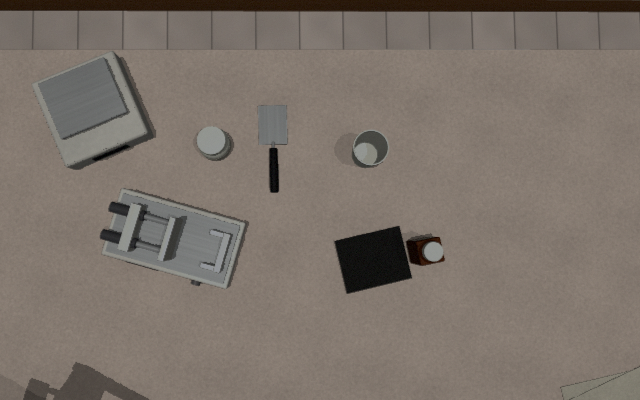

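View pics/scene0.png

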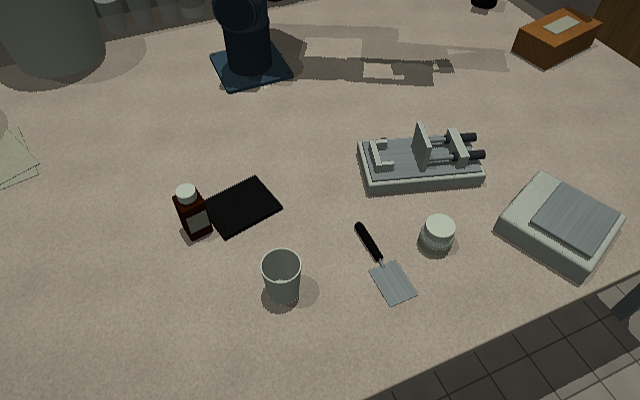

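Top view: the pad's corners are near (335,241), (401,227), (411,278) and (347,292), and the bottle cap is at (432,252), to its right. The shaker spans (103–246, 190–287), with the stop on the right at (220,250) and the sprung plate at (170,238). The scene view agrees, with the path from pad to shaker clear.

```bash
python3 - <<'E'
from h import *
import pickle
d=pickle.load(open('top.pkl','rb')); im=d['img']; hsv=cv2.cvtColor(im,cv2.COLOR_BGR2HSV)
def blob(mask,x0,x1,y0,y1,seed=None):
    m=np.zeros_like(mask); m[y0:y1,x0:x1]=mask[y0:y1,x0:x1]
    cs,_=cv2.findContours(m,cv2.RETR_EXTERNAL,cv2.CHAIN_APPROX_NONE); return max(cs,key=cv2.contourArea)
g=im.max(2)
def rect(c,z):
    P=np.array([pt(d,u,v,z)[:2] for u,v in c[:,0,:]],np.float32); r=cv2.minAreaRect(P); print(np.round(r[0],1),np.round(r[1],1),round(r[2],2)); return r
print('pad');rect(blob((g<35).astype(np.uint8),325,412,220,300),12)
print(im[225,205],im[240,140],im[215,150],im[300,200],im[252,432],im[251,417],im[265,190],im[246,224])
gry=(hsv[...,1]<35)&(g>95)
print('shaker');rect(blob(gry.astype(np.uint8),90,260,180,296),40)
c=blob((gry&(g>120)).astype(np.uint8),415,450,235,270);(u,v),r=cv2.minEnclosingCircle(c);print('cap',u,v,r,pt(d,u,v,130), cv2.contourArea(c))
b=blob(((g<90)&(hsv[...,1]>100)).astype(np.uint8),405,455,230,275); bx=cv2.boundingRect(b);print('body',bx)
for n,s in(('shk',(90,260,180,296)),('bot',(400,460,225,280))):
    x0,x1,y0,y1=s; k=4 if n=='shk' else 6
    pass
A=cv2.resize(im[180:296,90:260],None,fx=4,fy=4,interpolation=cv2.INTER_CUBIC)
cv2.imwrite('pics/crop.png',np.clip(A*1.5,0,255).astype(np.uint8))
E
```

```text
pad
[ 517.  -190.7] [118.4 148. ] 12.46
[121 123 121] [64 65 64] [77 79 77] [112 121 132] [143 148 145] [ 0  4 17] [125 126 125] [148 149 145]
shaker
[569.3 244.7] [279. 150.] 73.37
cap 433.566162109375 250.9558868408203 9.782249450683594 [ 536.84514349 -296.58419864  130.        ] 266.5
body (407, 237, 34, 28)
```

View pics/crop.png

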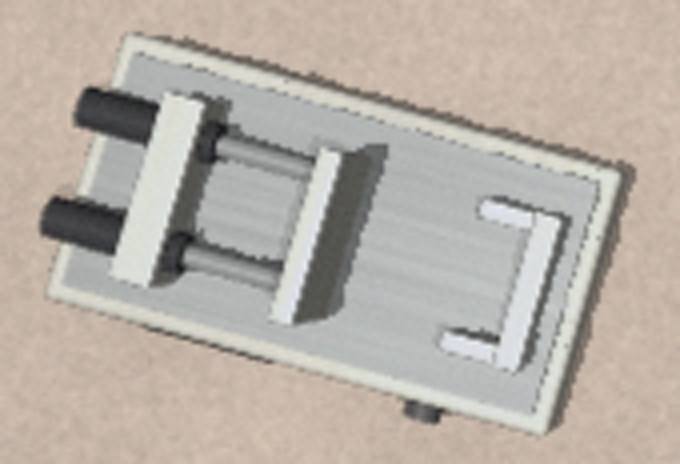

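```bash
cat >> h.py <<'E'
PA=np.radians(12.46); PO=np.array([517.,-190.7]); PX=np.array([np.cos(PA),np.sin(PA)]); PY=np.array([-PX[1],PX[0]])
SA=np.radians(-16.63); SX=np.array([np.cos(SA),np.sin(SA)]); SY=np.array([-SX[1],SX[0]]); SO=np.array([569.3,244.7])-20*SY
def P(x,y,z): return [*(PO+x*PX+y*PY),z]
def S(x,y,z): return [*(SO+x*SX+y*SY),z]
def down(a): return [np.pi,0,a]   # a: yaw; tool y is a-90deg
E
python3 - <<'E'
from h import *
import pickle
d=pickle.load(open('top.pkl','rb'))
for q in ((0,-85,69),(-31,-56,69),(31,-56,69),(-45,10,116),(45,10,116)): print(q,np.round(np.array(proj(d,S(*q)))-[90,180],2)*4)
print(np.round(robot.current_eef_rot(),3))
for s in (0,np.pi):
  for q,a in ((P(-3,-165,95),PA),(P(-3,-25,19),PA),(S(0,-75,82),SA),(S(0,-20,52),SA)):
    j=robot.inverse_kinematics(q,down(a+np.pi/2-s)); print(s,None if j is None else np.round(j,2))
E
```

```text
(0, -85, 69) [512.   287.12]
(-31, -56, 69) [441.72 329.04]
(31, -56, 69) [475.72 215.16]
(-45, 10, 116) [288.76 324.68]
(45, 10, 116) [341.2  151.88]
[-3.14  -0.     2.813]
0 [-0.74  0.54  1.43  0.    1.18 -0.96]
0 [-0.59  0.49  1.74  0.    0.91 -0.81]
0 [ 0.08  0.41  1.68 -0.    1.05  0.37]
0 [ 0.17  0.49  1.63 -0.    1.02  0.46]
3.141592653589793 [-0.74  0.54  1.43 -0.    1.18  2.18]
3.141592653589793 [-0.59  0.49  1.74 -0.    0.91  2.33]
3.141592653589793 [ 0.08  0.41  1.68  0.    1.05 -2.77]
3.141592653589793 [ 0.17  0.49  1.63  0.    1.02 -2.68]
```

```bash
python3 - <<'E'
from h import *
o=down(PA+np.pi/2)
robot.move_gripper(0.0)
robot.move_ptp(P(-3.5,-168,200),o)
robot.move_linear(P(-3.5,-168,97),speed=200)
robot.move_linear(P(-3.5,-140,97),speed=80)
robot.move_linear(P(-3.5,-80,97),speed=60)
robot.sleep(0.3)
robot.move_linear(P(-3.5,-168,140),speed=250)
import pickle
d=save('top','top1.png'); pickle.dump(d,open('top1.pkl','wb'))
print(robot.current_t())
cv2.imwrite('pics/c1.png',cv2.resize(d['img'][210:310,310:470],None,fx=4,fy=4,interpolation=cv2.INTER_CUBIC))
E
```

```text
8.0833
```

View pics/c1.png

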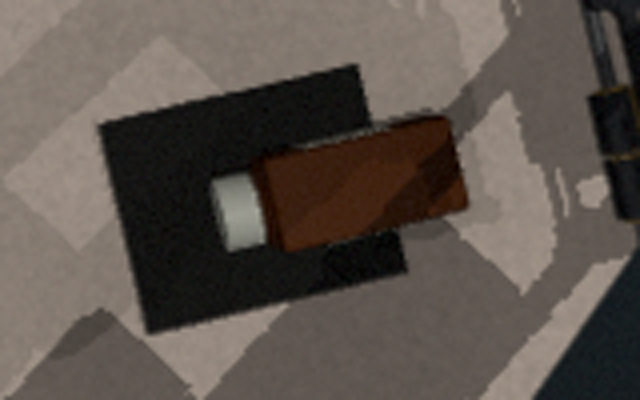

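The bottle lies on the pad, cap towards +y: body corners in the crop (262,157), (450,117), (468,208), (285,250), cap end at about (219,215).

```bash
python3 - <<'E'
from h import *
import pickle
d=pickle.load(open('top1.pkl','rb'))
c=lambda u,v,z: pt(d,310+u/4,210+v/4,z)[:2]
Q=[c(262,157,64),c(450,117,64),c(468,208,64),c(285,250,64)]
print([round(float(np.linalg.norm(Q[i]-Q[(i+1)%4])),1) for i in range(4)])
a=(Q[0]+Q[3])/2;b=(Q[1]+Q[2])/2;v=(a-b)/np.linalg.norm(a-b)
print('base',b,'shoulder',a,'angle of axis vs PY deg',np.degrees(np.arctan2(v[1],v[0])-np.arctan2(PY[1],PY[0])))
cap=c(220,216,50);print('cap',cap,'len',(cap-b)@v)
for p in(b,a,cap):print('in pad',(p-PO)@PX,(p-PO)@PY)
h=cv2.cvtColor(d['img'],cv2.COLOR_BGR2HSV);m=((h[...,1]>130)&(d['img'][...,2]>30)).astype(np.uint8);m[:, :370]=0;m[:,432:]=0;m[:230]=0;m[275:]=0
cs,_=cv2.findContours(m,0,2);k=max(cs,key=cv2.contourArea);print(cv2.minAreaRect(np.array([pt(d,u,v,64)[:2] for u,v in k[:,0]],np.float32)))
E
```

```text
[103.5, 49.4, 100.9, 50.8]
base [ 535.71435932 -295.11186568] shoulder [ 515.2712254  -194.96191879] angle of axis vs PY deg -0.9229796637147587
cap [ 508.24379071 -168.06417435] len 129.974922027991
in pad -4.2541153899784945 -105.99041202380906
in pad -2.607599531605157 -3.7885403572930407
in pad -3.6661132002260652 23.991903170818297
((525.508056640625, -240.5257568359375), (51.97943115234375, 108.62383270263672), 13.029576301574707)
```

```bash
python3 - <<'E'
from h import *
o=down(PA+np.pi/2)
robot.move_gripper(1.0)
robot.move_ptp(P(-3.5,-45.5,110),o)
robot.move_linear(P(-3.5,-45.5,19),speed=100)
robot.move_gripper(0.0)
print('w',robot.current_gripper_width()*93,robot.current_finger_force())
robot.move_linear(P(-3.5,-45.5,140),speed=120)
robot.move_ptp(S(0,-90,140),down(SA+np.pi/2))
robot.move_linear(S(0,-90,83),speed=120)
robot.sleep(0.2)
print('F0',robot.current_contact_force())
r=robot.move_linear(S(0,-45,83),speed=25,f_stop=3)
p=np.array(robot.current_tcp_pos());print(r,(p[:2]-SO)@SX,(p[:2]-SO)@SY,p[2],robot.current_contact_force(),robot.current_t())
d=save('scene','s2.png');cv2.imwrite('pics/c2.png',cv2.resize(d['img'][80:210,320:500],None,fx=4,fy=4,interpolation=cv2.INTER_CUBIC))
E
```

```text
w 51.877523478818546 30.000061690807343
F0 [-0.57138781  0.00477014 -4.2395237 ]
True -0.38875742251638457 -59.666067398500694 82.29850713655867 [-0.38664289 -4.43682347 -0.94837158] 16.475
```

View pics/c2.png

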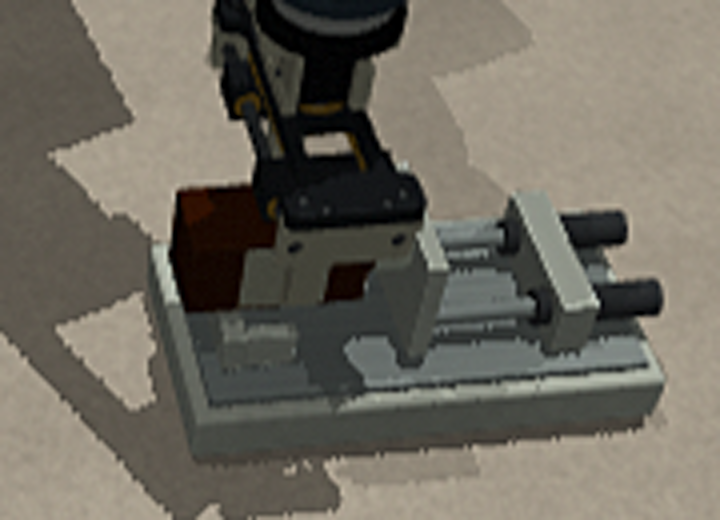

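Bottle held level at the shaker (base at crop (175–280,190–310) above the stop, cap against the plate at (430,260)); contact came at y = −59.7 against −60 expected.

```bash
python3 - <<'E'
from h import *
def st(n):
    p=np.array(robot.current_tcp_pos());f=np.array(robot.current_contact_force());print(n,np.round([(p[:2]-SO)@SX,(p[:2]-SO)@SY,p[2],f[:2]@SX,f[:2]@SY,f[2],robot.current_t()],2),np.round(robot.current_ft_torque(),2))
st('contact')
for y in(-45,-30,-14):
    robot.move_linear(S(0,y,83),speed=30);st(y)
d=save('scene','s3.png');e=save('top','t3.png')
A=cv2.resize(d['img'][80:210,320:500],(540,390),interpolation=cv2.INTER_CUBIC);B=e['img'][170:300,80:260]
cv2.imwrite('pics/c3.png',A)
E
```

```text
contact [ -0.81 -59.81  81.86  -0.21  -0.37  -1.65  16.52] [-0.21  0.07 -0.06]
-45 [ -1.24 -46.78  81.7   -0.66  -7.2   -4.73  17.17] [-1.04  0.39  0.02]
-30 [ -1.28 -32.41  81.72  -1.42  -8.98  -2.77  17.82] [-1.23  0.45  0.09]
-14 [ -1.28 -17.1   81.8   -0.82 -11.34  -0.93  18.5 ] [-1.55  0.58  0.12]
```

View pics/c3.png

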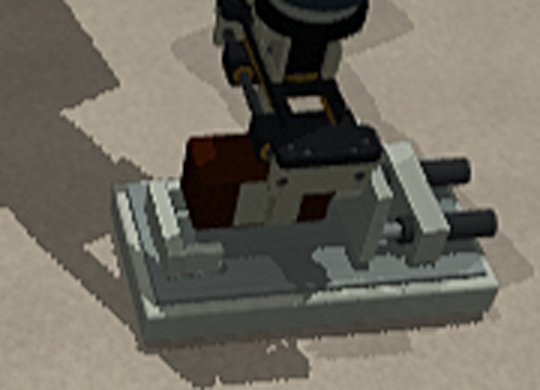

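Plate pressed back about 43 mm with no slip, bottle level; its base end at crop (185–270,135–225) has passed over the stop at (160,220). Lowering now.

```bash
cat >> h.py <<'E'
def st(n):
    p=np.array(robot.current_tcp_pos());f=np.array(robot.current_contact_force());print(n,np.round([(p[:2]-SO)@SX,(p[:2]-SO)@SY,p[2],f[:2]@SX,f[:2]@SY,f[2],robot.current_t()],2),np.round(robot.current_ft_torque(),2))
E
python3 - <<'E'
from h import *
for z in (70,60,54):
    r=robot.move_linear(S(1.2,-14,z),speed=30,f_stop=15);st((z,r))
    if r: break
else:
    r=robot.move_linear(S(1.2,-14,48),speed=12,f_stop=6);st(('bed',r))
d=save('scene','s4.png');e=save('top','t4.png')
A=cv2.resize(d['img'][80:210,320:500],(540,390),interpolation=cv2.INTER_CUBIC)
cv2.imwrite('pics/c4.png',A)
E
```

```text
(70, False) [ 6.200e-01 -1.691e+01  6.930e+01  4.000e-02 -1.227e+01  3.300e-01
  1.918e+01] [-1.5   0.44  0.09]
(60, False) [  0.89 -16.93  59.32   0.81 -11.19   1.13  19.67] [-1.55  0.35 -0.03]
(54, False) [  0.98 -16.93  53.32   1.72 -11.38  -0.71  20.02] [-1.61  0.31 -0.02]
('bed', True) [  1.1  -18.12  52.11  -0.79  -8.05   6.72  20.32] [-0.82  0.18  0.09]
```

View pics/c4.png

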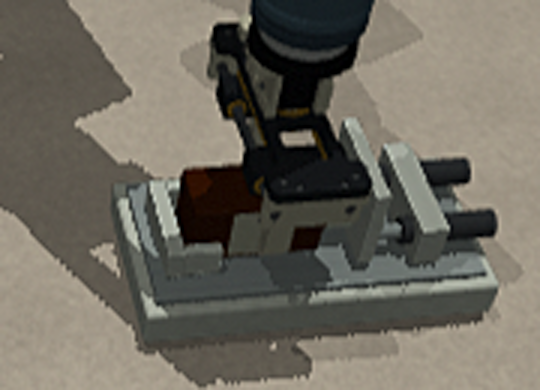

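The bottle is on the bed between the cheeks (body at crop (180–260,165–245), TCP z 52.1 as expected). Now slide it home and release.

```bash
python3 - <<'E'
from h import *
r=robot.move_linear(S(0.5,-29,50),speed=15,f_stop=12);st(('home',r))
robot.sleep(0.3);st('s')
robot.move_gripper(0.85);robot.sleep(0.3);st('open')
p=robot.current_tcp_pos()
robot.move_linear([p[0],p[1],170],speed=120)
robot.move_ptp(S(-160,-60,260),down(SA+np.pi/2))
d=save('scene','s5.png');e=save('top','t5.png');st('away')
A=cv2.resize(d['img'][80:210,320:500],(540,390),interpolation=cv2.INTER_CUBIC)
B=cv2.resize(e['img'][180:296,90:260],None,fx=4,fy=4,interpolation=cv2.INTER_CUBIC)[:,:]
A=cv2.resize(A,(400,289));B=cv2.resize(B,(680,464))
C=np.zeros((600,800,3),np.uint8);C[:464*580//680,:580]=cv2.resize(B,(580,464*580//680));C[400:600,:277]=cv2.resize(A,(277,200))
cv2.imwrite('pics/c5.png',C)
import pickle;pickle.dump(e,open('top5.pkl','wb'))
for q in((-26,-85,97),(26,-85,97),(-26,19,97),(26,19,97),(-45,45,116),(45,45,116)):print(q,np.round((np.array(proj(e,S(*q)))-[90,180])*4*580/680))
E
```

```text
('home', True) [ 1.180e+00 -2.467e+01  5.207e+01  2.000e-02  1.720e+00  4.360e+00
  2.100e+01] [-0.23  0.06  0.2 ]
s [  1.19 -24.7   52.05  -0.51   1.1    6.22  21.3 ] [-0.04  0.06  0.13]
open [ 5.900e-01 -2.549e+01  5.122e+01  8.800e-01 -2.000e-02  1.100e-01
  2.226e+01] [-0.03  0.09  0.  ]
away [-1.5898e+02 -5.9950e+01  2.5893e+02  8.0000e-02  7.5000e-01 -8.4000e-01
  2.4280e+01] [-0.04  0.08  0.02]
(-26, -85, 97) [417. 288.]
(26, -85, 97) [442. 205.]
(-26, 19, 97) [249. 241.]
(26, 19, 97) [275. 157.]
(-45, 45, 116) [189. 261.]
(45, 45, 116) [234. 113.]
```

View pics/c5.png

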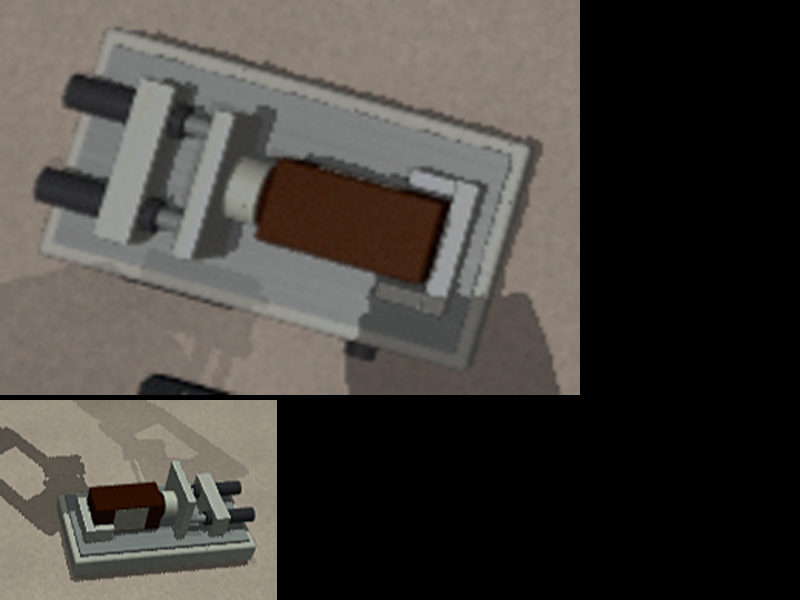

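Final view: the bottle lies level, with its base against the stop at (440,240) between the cheeks and its cap on the plate at (225,190). The plate edge matches its 35 mm clamped position, and the robot is clear.

```bash
python3 -c "
from bench import robot
print(robot.hand_in())"
```

```text
the job is handed in; nothing more can be done
None
```

The bottle was tipped onto the pad, let go, then loaded flat into the shaker; the last pictures show it clamped, base against the stop and cap on the sprung plate, with the arm clear, and I handed the job in at about 24 s.

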